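# Kit a two-layer camera parts box

## Task

Pack the grey kit box in two layers: lay the green circuit board flat in the bottom compartment at the orange-tag end and stand the brass barrel in the other bottom compartment, at the blue-tag end, then fit the white divider down into the box, flat on its ledges. After that set the clear dome, gently and without dropping it, dome up, in the middle of the divider's round grey pad above the board, and lay the black ring in the middle of the other pad, above the barrel.

Things in the scene. Friction and masses are not known exactly. Their poses are not given: they have to be found in the camera images.
- kit_box: Grey open box, fixed, 132 (x) x 230 (y) x 56 mm high. Origin: centre of underside, z up. Walls 4, floor 5 mm thick. A cross wall at y = 0 (6 mm, top at 45 mm) makes two bottom compartments, 124 (x) x 94 (y) mm, centred at y = +-50 mm. At each y end a 14 mm wide ledge, top at 45 mm, carries the divider with the cross wall; above it the inside is 124 x 222 mm, up to the rim.
- orange_tag: Orange block, 60 x 16 x 50 mm high, fixed against the outside of one y end of the box (either end, it varies): its centre is 123 mm from the box's centre along the box's y. Origin: centre of its underside. It marks the compartment for the board, whose centre is 73 mm from it.
- blue_tag: Blue block, same size as the orange tag, fixed against the other end of the box. Origin: centre of its underside. It marks the compartment for the barrel.
- board: Green circuit board on a black carrier, loose, flat: 40 (x) x 70 (y) x 14 mm thick, with small parts on top up to 19 mm. Origin: centre of its underside, z up. 60 g. Grip it across the 40 mm.
- barrel: Plain brass lens barrel, loose, an upright cylinder 32 mm in diameter and 32 mm high. Origin: centre of its underside, z up. 150 g.
- divider: White plate, loose, 114 (x) x 212 (y) x 5 mm, with a red upright grip in its middle, 12 (x) x 24 (y) mm, from 5 to 35 mm above the underside, and two round flush grey pads, 64 mm across, centred at x = 0, y = +-50 mm. Origin: centre of underside, z up. Goes in either way round, with 5 mm of play on each side. 160 g, balanced about the grip.
- dome: Clear half-round dome on a silver round mount, loose. The mount is a cylinder 52 mm in diameter and 16 mm high (grip it there); the dome on it is 45 mm wide and ends at 39.5 mm. Origin: centre of its underside, z up. 70 g.
- ring: Black flat ring, loose, outer diameter 50, inner 32, height 16 mm. Origin: centre of its underside, z up. 40 g.
Mind the look-alikes: they are no part of the job. Several things look just like the dome: the one meant starts farthest to the robot's right.

How it is judged:
On the way, in this order (a step that is already met when the one before it is completed fails the run):
1. the board lies flat in the bottom compartment at the orange-tag end and the barrel stands in the one at the blue-tag end, both released, the divider not yet on (z of board in the frame of kit_box between 0.001 and 0.009 m and x of board in the frame of kit_box between -0.06 and 0.06 m and y of board in the frame of kit_box between -0.1 and 0.1 m and angle between each of board, barrel's own z axis and vertical below 0.08 rad and horizontal distance between board and orange_tag below 0.115 m and z of barrel in the frame of kit_box between 0.001 and 0.009 m and x of barrel in the frame of kit_box between -0.06 and 0.06 m and y of barrel in the frame of kit_box between -0.1 and 0.1 m and horizontal distance between barrel and blue_tag below 0.115 m and contact force between the fingers and board below 0.1 N and contact force between the fingers and barrel below 0.1 N and horizontal distance between divider and kit_box above 0.1 m), for 0.2 s.
2. the divider lies flat on its ledges in the box over both, released, with nothing on it yet (z of board in the frame of kit_box between 0.001 and 0.009 m and x of board in the frame of kit_box between -0.06 and 0.06 m and y of board in the frame of kit_box between -0.1 and 0.1 m and angle between each of board, barrel, divider's own z axis and vertical below 0.08 rad and horizontal distance between board and orange_tag below 0.115 m and z of barrel in the frame of kit_box between 0.001 and 0.009 m and x of barrel in the frame of kit_box between -0.06 and 0.06 m and y of barrel in the frame of kit_box between -0.1 and 0.1 m and horizontal distance between barrel and blue_tag below 0.115 m and z of divider in the frame of kit_box between 0.041 and 0.049 m and x of divider in the frame of kit_box between -0.012 and 0.012 m and y of divider in the frame of kit_box between -0.012 and 0.012 m and angle between the y axis of divider and the y axis of kit_box, either way round below 0.12 rad and contact force between the fingers and divider below 0.1 N and horizontal distance between each of dome, ring and divider above 0.1 m), for 0.2 s.
At the end, for the whole second after the job is handed in: Board flat (0.08 rad) on the orange-end floor, barrel upright on the blue-end floor; divider on its ledges (4 mm high, 12 mm sideways, turned under 0.12 rad); dome on the pad over the board, ring on the one over the barrel, within 15 mm of pad centres in x and y; all released, at rest (z of board in the frame of kit_box between 0.001 and 0.009 m and x of board in the frame of kit_box between -0.06 and 0.06 m and y of board in the frame of kit_box between -0.1 and 0.1 m and angle between each of board, barrel, divider, dome, ring's own z axis and vertical below 0.08 rad and horizontal distance between each of board, dome and orange_tag below 0.115 m and z of barrel in the frame of kit_box between 0.001 and 0.009 m and x of barrel in the frame of kit_box between -0.06 and 0.06 m and y of barrel in the frame of kit_box between -0.1 and 0.1 m and horizontal distance between each of barrel, ring and blue_tag below 0.115 m and z of divider in the frame of kit_box between 0.041 and 0.049 m and x of divider in the frame of kit_box between -0.012 and 0.012 m and y of divider in the frame of kit_box between -0.012 and 0.012 m and angle between the y axis of divider and the y axis of kit_box, either way round below 0.12 rad and x of dome in the frame of divider between -0.015 and 0.015 m and (y of dome in the frame of divider between 0.035 and 0.065 m or y of dome in the frame of divider between -0.065 and -0.035 m) and z of dome in the frame of divider between 0.001 and 0.009 m and x of ring in the frame of divider between -0.015 and 0.015 m and (y of ring in the frame of divider between 0.035 and 0.065 m or y of ring in the frame of divider between -0.065 and -0.035 m) and z of ring in the frame of divider between 0.001 and 0.009 m and linear speed of each of board, barrel, divider, dome, ring below 0.02 m/s and angular speed of each of board, barrel, divider, dome, ring below 0.2 rad/s and contact force between the fingers and board below 0.1 N and contact force between the fingers and barrel below 0.1 N and contact force between the fingers and divider below 0.1 N and contact force between the fingers and dome below 0.1 N and contact force between the fingers and ring below 0.1 N); the robot touches nothing.
It fails at once if the dome is dropped: it moves at more than 0.7 m/s (a free fall of about 25 mm) while the fingers do not hold it (linear speed of dome above 0.7 m/s and contact force between the fingers and dome below 0.1 N).
It also fails if it takes over 122 s, if anything falls off the work surface, if the arm or the gripper's body presses on something with over 40 N, if the wrist force passes 120 N, or if a joint passes its speed limit or range.

## Robot

A 6-joint arm with a two-finger parallel gripper is mounted at the origin on the work surface. World frame = base frame: x ahead of the robot, y to its left, z up, the work surface at z = 0. Lengths are in m, angles in rad, forces in N, time in s.
With the tool pointing down it reaches from about 0.3 to 0.775 m from the base axis. Payload 14.6 kg.
Tool frame: the origin (TCP) lies midway between the tips of the shut fingers; the grasp point (between the pads) lies 19 mm behind it (bot.tcp_to_grasp is the distance from the TCP to the grasp point, in m); z points along the fingers, y is the line along which they close (so a half turn about z gives the same grasp; the last joint's range is limited). The gripper opens to 94 mm and grips with 3 to 60 N. Pads are 16 mm wide; open, the fingers measure 119 mm over their backs; the gripper's body (75 mm by 177 mm) begins 78 mm behind the grasp point.
Start: joints at [1.155, 0.3, 1.521, -0, 1.321, -0.067], TCP at [0.188, 0.517, 0.205] pointing down, gripper open.
Joint ranges: [-3.03, 3.03], [-0.79, 2.21], [0.23, 2.52], [-1.04, 4.18], [0, 3.07], [-2.55, 2.55]. Speed limits (rad/s): [2.22, 2.22, 2.57, 3.14, 3.14, 3.14].

## Interface

Orientations are given as a unit quaternion [x, y, z, w].
In Python, from rig import bot, optics gives the robot as it stands. The module is installed in compiled form; this text tells all that it offers.
- The arm moves only by the tool carry_out, never from a script. Its argument "steps" is a list that holds one entry, the list of rows, each a list of 4 numbers: the shift along the tool's x, y, z in mm, then the turn about the tool's z in degrees. A call has 1 to 8 rows; each row shifts and turns the commanded pose from where the row before left it, along the tool's axes as they then stand; what a row does not reach is not made up. A row lasts 1/10 s, in which the tool goes at most 50 mm and 8.59 degrees, less where a joint would pass 70% of its speed; a pose out of reach is approached as far as the arm can. A call is refused whole if a number of a shift passes 50 or a number of a turn 8.59, either way. A call with a gripper value outside its range is refused whole. "hand" is the finger opening in mm, from 0 to 94, set as the call begins (left out, the last holds). The fingers move at their own pace and stop on an object; the grip force is fixed at half the most. Time passes only in rows, so rows that do not move let the fingers close. It gives the time, the measured TCP pose, the force, the opening and the grip force at its end, in the units of the state.
- bot.read_state(): the state, without advancing time (a new reading comes with each control period).
- optics.get_image(name): name is "side" or "top"; returns (picture, depth): 480x640x3 uint8, red, green, blue; 480x640 float32, m along the optical axis (not along the pixel's ray), 0 where there is no reading.
- optics.get_calibration(name): a dict with "intrinsics" (3x3 intrinsics, pixels), "R" (3x3) and "t" (3): a world point X has camera coordinates R X + t. Camera axes: x right, y down, z forward; pixel columns grow to the right and rows downward; lengths in m; the calibration is good to about 2 mm. A picture is of the moment at which its call begins. get_calibration takes no time and is no camera call.
- bot.finish_job(): hands the job in; it is judged then, once.
The state is a dict: "t": time; "joint_positions": joint angles; "qd": joint speeds; "tau": joint torques, N m; "tool_pos": TCP position; "tool_rot": TCP orientation; "force": force on the tool from outside, world axes, zero at the start; "wrist_torque": the same for the moment, N m; "width": finger opening in m; "grasp_force": force on a finger pad.
Only numpy, scipy, OpenCV 4.12 (cv2) and the standard library are available. Lean on these libraries where they do the work, as an engineer would, in place of code of your own. Each camera call takes 0.05 s, during which the arm holds its last target. There are 200 camera calls.

## Working session

There is one attempt and no reset: what is moved stays moved. The work goes in short steps, Python scripts to look and compute and a tool call to move; the robot and the scene stay as the last step left them, time stands still between calls to the robot, and variables do not carry over. Pictures are saved under pics/ and viewed, at most 14 in all, crops included, and the job is handed in when it is done.

Besides the shell and the picture viewer there is one more tool, called after "Request:" by a JSON object that holds its "fn" and its "kwargs". carry_out: Moves the arm, as the interface text tells. Its arguments: {"type":"object","properties":{"steps":{"type":"array","items":{"type":"array","items":{"type":"array","items":{"type":"number"}}}},"hand":{"type":"number"}},"required":["steps"]}

```bash
mkdir -p pics; python3 - <<'E'
from rig import bot, optics
import cv2,numpy as np
s=bot.read_state(); print(s)
for n in("top","side"):
    p,d=optics.get_image(n); np.savez(f"{n}0.npz",p=p,d=d); cv2.imwrite(f"pics/{n}0.png",p[:,:,::-1])
    print(n,optics.get_calibration(n))
E
```

```text
{'t': 0.0, 'joint_positions': array([ 1.15540844e+00,  3.00469417e-01,  1.52158467e+00, -1.88081319e-05,
        1.32072507e+00, -6.65886964e-02]), 'qd': array([ 0.00061202, -0.00134106,  0.00049056, -0.00027074,  0.00040198,
        0.00070186]), 'tau': array([-2.99466432e-03, -5.31803441e+01, -3.52725613e+01,  7.07658869e-02,
        2.45872897e-02, -1.16443448e-04]), 'tool_pos': array([0.1878649 , 0.51663132, 0.20488574]), 'tool_rot': array([ 1.73514541e-01,  9.84831129e-01, -5.78284022e-04, -1.32740381e-04]), 'force': array([0.49073216, 0.48061605, 0.74559606]), 'wrist_torque': array([-0.00988103,  0.01930025,  0.00564412]), 'grasp_force': 0.0, 'width': 0.09423167364570792}
top {'intrinsics': array([[464.28019927,   0.        , 324.75563258],
       [  0.        , 464.28019927, 241.43208391],
       [  0.        ,   0.        ,   1.        ]]), 'R': array([[ 0.01357931, -0.99969905,  0.02043083],
       [-0.98420041, -0.01697065, -0.17624285],
       [ 0.17653653, -0.01771477, -0.98413467]]), 't': array([-0.02392823,  0.54774061,  1.00752059])}
side {'intrinsics': array([[575.58746538,   0.        , 324.84868339],
       [  0.        , 575.58746538, 241.08615731],
       [  0.        ,   0.        ,   1.        ]]), 'R': array([[ 0.9889635 , -0.14734722, -0.01549175],
       [-0.0886504 , -0.50471894, -0.85871992],
       [ 0.11871101,  0.85061601, -0.512211  ]]), 't': array([-0.5717173 ,  0.09378522,  1.21326823])}
```

View pics/top0.png

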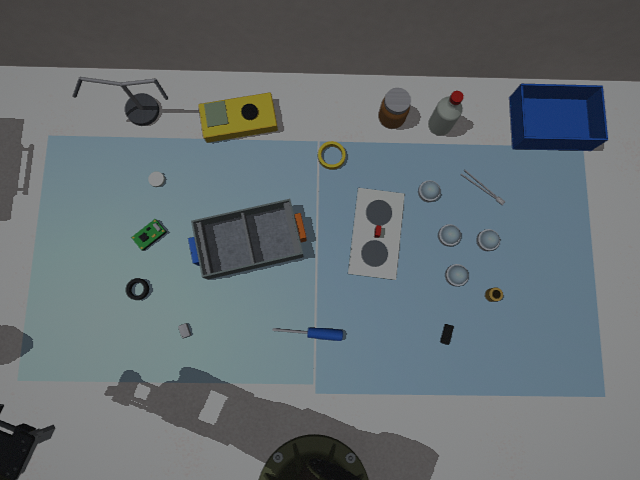

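View pics/side0.png

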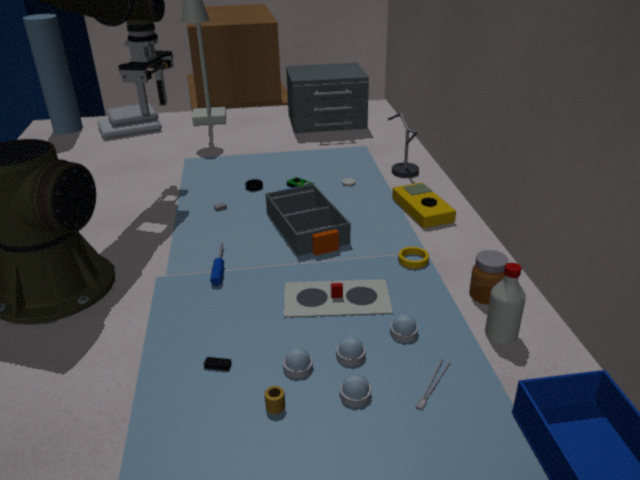

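```bash
cat > h.py <<'E'
import numpy as np, cv2
from rig import bot, optics
def calib(n):
    c=optics.get_calibration(n); return c["intrinsics"],c["R"],c["t"]
def ray(n,uv,z):   # pixels -> world points on plane z
    K,R,t=calib(n); uv=np.atleast_2d(np.asarray(uv,float))
    d=np.c_[uv,np.ones(len(uv))]@np.linalg.inv(K).T@R; o=-R.T@t
    return o+d*((z-o[2])/d[:,2])[:,None]
def cloud(n,d):
    K,R,t=calib(n); v,u=np.mgrid[:480,:640]
    P=np.stack([u,v,np.ones_like(u)],-1)@np.linalg.inv(K).T*d[...,None]
    return (P-t)@R
def blob(mask,win):  # largest contour in window x0,y0,x1,y1
    m=np.zeros(mask.shape,np.uint8); x0,y0,x1,y1=win; m[y0:y1,x0:x1]=mask[y0:y1,x0:x1]
    c,_=cv2.findContours(m,cv2.RETR_EXTERNAL,cv2.CHAIN_APPROX_NONE)
    return max(c,key=cv2.contourArea)[:,0,:].astype(float) if c else None
def rect(n,c,z):
    P=(ray(n,c,z)[:,:2]*1000).astype(np.float32)
    (cx,cy),(w,h),a=cv2.minAreaRect(P)
    if w>h: a+=90   # a := direction of long side + 90 -> fix below
    # direction of the long side in deg from world x
    L=((a-90) if w>h else (a+90)); L=(L+90)%180-90
    return np.round([cx,cy,max(w,h),min(w,h),L],1)
def circ(n,c,z):
    P=(ray(n,c,z)[:,:2]*1000).astype(np.float32)
    (x,y),r=cv2.minEnclosingCircle(P); return np.round([x,y,2*r],1)
E
cat > m.py <<'E'
from h import *
f=np.load("top0.npz"); p,d=f["p"],f["d"]; hsv=cv2.cvtColor(p,cv2.COLOR_RGB2HSV)
W=cloud("top",d); z=W[...,2]*1000
H,S,V=cv2.split(hsv)
print("table z",np.median(z[200:380,560:580]), (d==0).mean())
wins=dict(board=(130,217,168,252),barrel=(483,284,508,306),divider=(340,180,412,285),dome=(472,225,506,254),ring=(122,275,156,304),box=(185,195,318,285),dome_b=(436,222,465,249),dome_c=(443,262,472,290))
for k,(a,b,c,e) in wins.items():
    w=W[b:e,a:c].reshape(-1,3)*1000; hi=w[w[:,2]>4]
    print(k,len(hi),"z pct",np.percentile(hi[:,2],[10,50,90,99]).round(1),"xy rng",hi.min(0).round(),hi.max(0).round())
print("board",rect("top",blob((z>4)&(d>0),wins["board"]),.014))
print("divider",rect("top",blob((z>2.5)&(d>0),wins["divider"]),.005))
red=((H<8)|(H>172))&(S>140)&(V>60)
print("grip",rect("top",blob(red,wins["divider"]),.035))
print("rim",rect("top",blob((z>48),wins["box"]),.056))
org=(H>4)&(H<18)&(S>150)&(V>60); print("orange",rect("top",blob(org,(285,205,318,250)),.05))
blu=(H>105)&(H<125)&(S>150); print("blue",rect("top",blob(blu,(180,225,210,275)),.05))
for k,h in(("dome",.016),("dome_b",.016),("dome_c",.016),("ring",.016),("barrel",.032)):
    print(k,circ("top",blob(z>h*1000*.55,wins[k]),h))
E
python3 m.py
```

```text
table z -0.22979137063323948 0.003961588541666667
board 598 z pct [ 7.8 14.1 18.1 22.1] xy rng [362.   3.   4.] [ 607.  447. 1089.]
barrel 217 z pct [ 8.3 30.2 33.6 36.2] xy rng [ 362. -445.    4.] [ 461.    3. 1089.]
divider 2715 z pct [   4.3    5.7    8.2 1088.6] xy rng [ 362. -224.    4.] [ 709.    3. 1089.]
dome 413 z pct [11.2 27.6 37.6 42.6] xy rng [ 362. -434.    4.] [ 598.    3. 1089.]
ring 321 z pct [ 5.1 15.  18.1 20.7] xy rng [362.   3.   4.] [ 469.  450. 1089.]
box 5531 z pct [   4.6   10.9   54.1 1088.6] xy rng [362.   1.   4.] [ 666.  318. 1089.]
dome_b 398 z pct [13.2 28.1 37.7 41.4] xy rng [ 362. -345.    4.] [ 608.    3. 1089.]
dome_c 418 z pct [ 12.7  27.9  37.9 911. ] xy rng [ 362. -363.    4.] [ 508.    3. 1089.]
board [564.3 396.9  75.3  46.8 -51.9]
divider [ 577.5 -138.9  225.   127.1   -6.9]
grip [ 579.5 -138.8   23.    11.    -9.6]
rim [553.1 160.9 259.9 135.7 -75.6]
orange [583.9  42.1  59.   13.5  14.1]
blue [521.2 280.3  63.7  11.8  14.7]
dome [ 564.4 -402.2   54.8]
dome_b [ 575.7 -310.    53.3]
dome_c [ 481.2 -323.9   53.4]
ring [436.3 413.4  51.6]
barrel [ 434.7 -405.    35.6]
```

```bash
cat >> h.py <<'E'
def uv(a): a=np.radians(a); return np.array([np.cos(a),np.sin(a)])
def plan(p0,f0,p1,f1,step=45,n=None):  # mm, deg of closing line -> rows of tool moves
    p0,p1=np.array(p0,float),np.array(p1,float); df=f1-f0
    n=n or int(max(np.ceil(np.linalg.norm(p1-p0)/step),np.ceil(abs(df)/8.5),1))
    R=[]
    for i in range(n):
        f=f0+df*i/n; v=(p1-p0)/n
        R.append([round(float(x),1) for x in (v[:2]@uv(f+90),v[:2]@uv(f),-v[2],-df/n)])
    return R
def now():
    s=bot.read_state(); q=s["tool_rot"]; f=2*np.degrees(np.arctan2(q[0],q[1]))
    return s["tool_pos"]*1000,(90-f+90)%180-90
E
python3 - <<'E'
from h import *
print(now())
for n,w in(("top",dict(div=(335,175,415,290),b=(125,212,172,257),bar=(480,280,512,308))),("side",dict(div=(270,265,405,330),b=(275,168,320,195),bar=(258,380,295,420)))):
    p=np.load(n+"0.npz")["p"]; H,S,V=cv2.split(cv2.cvtColor(p,cv2.COLOR_RGB2HSV))
    c=blob(((S<45)&(V>110)),w["div"]) ; print(n,"div",rect(n,c,.005))
    red=((H<8)|(H>172))&(S>140)&(V>60); c=blob(red,w["div"]); print(" grip",rect(n,c,.035))
    x0,y0,x1,y1=w["b"]; print(" mat",cv2.split(p[y0:y0+1,x0:x0+1]))
    g=(H>45)&(H<80)&(S>110)
    print(" board green",rect(n,blob(g,w["b"]),.014))
    y=(H>10)&(H<30)&(S>100); print(" barrel",circ(n,blob(y,w["bar"]),.032))
    # tags
    org=(H>4)&(H<18)&(S>150)&(V>60)
    if n=="side":
        P=ray(n,blob(org,(300,220,350,260)),.05)*1000; print(" orange top pts x range, max y",P[:,0].min(),P[:,0].max(),P[:,1].max())
p0,f0=now()
print(plan(p0,f0,(564.3,396.9,120),38.1))
E
```

```text
(array([187.8710972 , 516.66261367, 204.94897858]), np.float64(70.01752870134226))
top div [ 579.7 -139.   211.5  114.5   -6.4]
 grip [ 579.5 -138.8   23.    11.    -9.6]
 mat (array([[113]], dtype=uint8), array([[133]], dtype=uint8), array([[137]], dtype=uint8))
 board green [564.8 397.1  69.6  41.2 -48.8]
 barrel [ 434.7 -403.9   39.2]
side div [ 580.  -143.9  212.   115.3   -6.4]
 grip [ 576.2 -163.8   46.7   19.8   80.3]
 mat (array([[94]], dtype=uint8), array([[113]], dtype=uint8), array([[127]], dtype=uint8))
 board green [559.8 391.2  54.8  43.5 -46.5]
 barrel [ 437.3 -427.2   56.6]
 orange top pts x range, max y 548.9667720513727 614.3657383500097 48.64503829607081
[[-43.9, 1.8, 9.4, 3.5], [-43.7, 4.5, 9.4, 3.5], [-43.3, 7.2, 9.4, 3.5], [-42.8, 9.9, 9.4, 3.5], [-42.1, 12.5, 9.4, 3.5], [-41.2, 15.1, 9.4, 3.5], [-40.2, 17.6, 9.4, 3.5], [-39.1, 20.0, 9.4, 3.5], [-37.7, 22.4, 9.4, 3.5]]
```

```bash
python3 - <<'E'
from h import *
p0,f0=now()
print(plan(p0,f0,(564.8,397.1,130),41.2,n=9))
E
```

```text
[[-43.9, 1.8, 8.3, 3.2], [-43.7, 4.3, 8.3, 3.2], [-43.4, 6.7, 8.3, 3.2], [-43.0, 9.1, 8.3, 3.2], [-42.4, 11.5, 8.3, 3.2], [-41.7, 13.9, 8.3, 3.2], [-40.9, 16.2, 8.3, 3.2], [-39.9, 18.4, 8.3, 3.2], [-38.8, 20.6, 8.3, 3.2]]
```

Request:
{"fn": "carry_out", "kwargs": {"steps": [[[-43.9,1.8,8.3,3.2],[-43.7,4.3,8.3,3.2],[-43.4,6.7,8.3,3.2],[-43,9.1,8.3,3.2],[-42.4,11.5,8.3,3.2],[-41.7,13.9,8.3,3.2],[-40.9,16.2,8.3,3.2],[-39.9,18.4,8.3,3.2]]]}}

```text
t: 0.9
tool_pos: [0.5246, 0.4096, 0.1383]
tool_rot: [0.388, 0.921, -0.0, -0.0]
force: [0.1, 0.9, -0.2]
width: 0.094
grasp_force: 0.0
```

Request:
{"fn": "carry_out", "kwargs": {"steps": [[[-20,10,4,3.2],[-18.8,10.6,4,0],[0,0,0,0],[0,0,0,0]]]}}

```text
t: 1.3
tool_pos: [0.5642, 0.396, 0.1305]
tool_rot: [0.413, 0.911, -0.0, -0.0]
force: [0.1, -0.8, 0.1]
width: 0.0941
grasp_force: 0.0
```

```bash
python3 -c "
from h import *
p,f=now();print(p,f);print(plan(p,f,(564.8,397.1,4),41.2))"
```

```text
[564.22791419 396.01991781 130.48937273] 41.20019826909794
[[0.1, 0.4, 42.2, 0.0], [0.1, 0.4, 42.2, 0.0], [0.1, 0.4, 42.2, 0.0]]
```

Request:
{"fn": "carry_out", "kwargs": {"steps": [[[0,1,40,0],[0,0,40,0],[0,0,30,0],[0,0,16.5,0],[0,0,0,0]]]}}

```text
t: 1.8
tool_pos: [0.5641, 0.397, 0.0032]
tool_rot: [0.413, 0.911, -0.001, -0.001]
force: [0.1, 0.7, 0.0]
width: 0.0939
grasp_force: 0.0
```

Request:
{"fn": "carry_out", "kwargs": {"steps": [[[0,0,0,0],[0,0,0,0],[0,0,0,0],[0,0,0,0],[0,0,0,0],[0,0,0,0],[0,0,0,0]]], "hand": 20}}

```text
t: 2.5
tool_pos: [0.5653, 0.3968, 0.0046]
tool_rot: [0.413, 0.911, -0.0, -0.0]
force: [-0.2, -0.6, -0.6]
width: 0.0415
grasp_force: 0.0
```

```bash
python3 -c "
from h import *
p,f=now();print(p,f,bot.read_state()['width']);print(plan(np.array([p[0],p[1],115]),f,(565.5,112.6,115),14.6,n=9))"
```

```text
[565.3024195  396.77253953   4.56410477] 41.215479287488165 0.041462226439223995
[[-23.8, -20.8, -0.0, 3.0], [-24.8, -19.5, -0.0, 3.0], [-25.8, -18.2, -0.0, 3.0], [-26.7, -16.9, -0.0, 3.0], [-27.5, -15.5, -0.0, 3.0], [-28.3, -14.0, -0.0, 3.0], [-29.0, -12.6, -0.0, 3.0], [-29.6, -11.0, -0.0, 3.0], [-30.1, -9.5, -0.0, 3.0]]
```

Request:
{"fn": "carry_out", "kwargs": {"steps": [[[0,0,0,0],[0,0,0,0],[0,0,0,0],[0,0,-10,0],[0,0,-30,0],[0,0,-40,0],[0,0,-32,0]]]}}

```text
t: 3.2
tool_pos: [0.5654, 0.3969, 0.1195]
tool_rot: [0.413, 0.911, 0.001, 0.0]
force: [0.2, -1.4, -0.5]
width: 0.0396
grasp_force: 30.0
```

Request:
{"fn": "carry_out", "kwargs": {"steps": [[[-23.8,-20.8,0,3],[-24.8,-19.5,0,3],[-25.8,-18.2,0,3],[-26.7,-16.9,0,3],[-27.5,-15.5,0,3],[-28.3,-14,0,3],[-29,-12.6,0,3],[-29.6,-11,0,3]]]}}

```text
t: 4.0
tool_pos: [0.5648, 0.1429, 0.1174]
tool_rot: [0.594, 0.804, 0.0, 0.0]
force: [0.3, 0.8, -0.3]
width: 0.0391
grasp_force: 30.0
```

Request:
{"fn": "carry_out", "kwargs": {"steps": [[[-30.1,-9.5,0,2.6],[0,0,0,0],[0,0,0,0]]]}}

```text
t: 4.3
tool_pos: [0.5649, 0.1124, 0.1172]
tool_rot: [0.612, 0.791, 0.0, 0.0]
force: [0.0, -0.4, -0.9]
width: 0.0389
grasp_force: 30.0
```

```bash
python3 -c "
from h import *
p,f=now();print(p,f,bot.read_state()['width'],bot.read_state()['grasp_force']);print(plan(p,f,(565.5,112.6,115),14.6,n=1))
p,d=optics.get_image('top');cv2.imwrite('pics/a.png',p[160:320,120:350,::-1].repeat(3,0).repeat(3,1))"
```

```text
[564.89159248 112.43979969 117.19406402] 14.586275105116599 0.038893104159580326 29.99996155500412
[[0.0, 0.6, 2.2, -0.0]]
```

View pics/a.png

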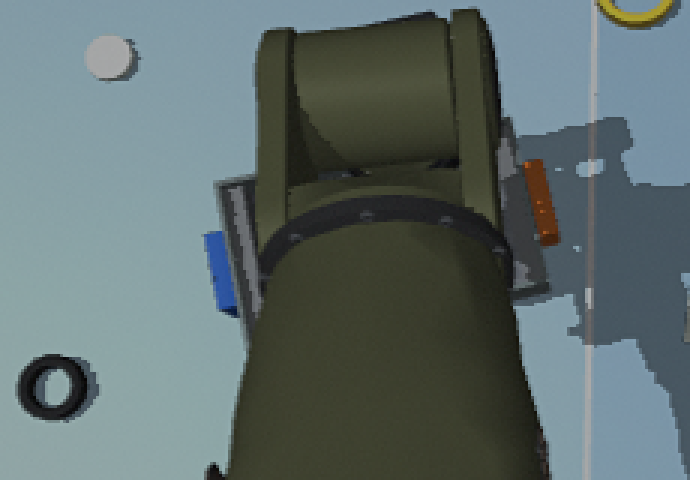

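The arm hides the box here (orange tag at crop 540,200, blue at 222,270), with the board held at 39 mm width. Lowering it in.

Request:
{"fn": "carry_out", "kwargs": {"steps": [[[0,0,35,0],[0,0,35,0],[0,0,25,0],[0,0,10,0],[0,0,2,0],[0,0,0,0]]]}}

```text
t: 4.95
tool_pos: [0.565, 0.1133, 0.0101]
tool_rot: [0.611, 0.792, 0.0, 0.0]
force: [-0.3, 0.1, -0.0]
width: 0.0398
grasp_force: 30.0
```

Request:
{"fn": "carry_out", "kwargs": {"steps": [[[0,0,0,0],[0,0,0,0],[0,0,0,0],[0,0,0,0]]], "hand": 62}}

```text
t: 5.35
tool_pos: [0.5649, 0.1126, 0.0098]
tool_rot: [0.611, 0.791, 0.0, 0.0]
force: [0.0, 0.7, -0.5]
width: 0.0616
grasp_force: 0.0
```

Request:
{"fn": "carry_out", "kwargs": {"steps": [[[0,0,-10,0],[0,0,-30,0],[0,0,-40,0],[0,0,-40,0],[0,0,0,0]]]}}

```text
t: 5.85
tool_pos: [0.567, 0.1129, 0.1359]
tool_rot: [0.611, 0.791, 0.003, 0.003]
force: [0.2, 0.4, -1.1]
width: 0.0621
grasp_force: 0.0
```

```bash
python3 -c "
from h import *
p,f=now();print(p,f);print(plan(p,f,(434.5,-405.3,120),f))"
```

```text
[567.02753158 112.88625001 135.92046465] 14.613461453316106
[[-39.0, -21.6, 1.3, -0.0], [-39.0, -21.6, 1.3, -0.0], [-39.0, -21.6, 1.3, -0.0], [-39.0, -21.6, 1.3, -0.0], [-39.0, -21.6, 1.3, -0.0], [-39.0, -21.6, 1.3, -0.0], [-39.0, -21.6, 1.3, -0.0], [-39.0, -21.6, 1.3, -0.0], [-39.0, -21.6, 1.3, -0.0], [-39.0, -21.6, 1.3, -0.0], [-39.0, -21.6, 1.3, -0.0], [-39.0, -21.6, 1.3, -0.0]]
```

Request:
{"fn": "carry_out", "kwargs": {"steps": [[[-39,-21.6,1,0],[-39,-21.6,1,0],[-39,-21.6,1,0],[-39,-21.6,1,0],[-39,-21.6,1,0],[-39,-21.6,1,0],[-39,-21.6,1,0],[-39,-21.6,1,0]]], "hand": 94}}

```text
t: 6.65
tool_pos: [0.4755, -0.2346, 0.1218]
tool_rot: [0.611, 0.791, 0.0, 0.0]
force: [0.3, 0.3, -0.5]
width: 0.0941
grasp_force: 0.0
```

Request:
{"fn": "carry_out", "kwargs": {"steps": [[[-39,-21.6,1,0],[-39,-21.6,1,0],[-39,-21.6,1,0],[-39,-21.6,1,0],[0,0,0,0],[0,0,0,0],[0,0,0,0]]]}}

```text
t: 7.35
tool_pos: [0.4323, -0.4048, 0.1176]
tool_rot: [0.611, 0.792, 0.0, -0.0]
force: [-0.7, 0.6, 0.4]
width: 0.0939
grasp_force: 0.0
```

```bash
python3 -c "
from h import *
p,f=now();print(p,f);print(plan(p,f,(434.5,-405.3,120),14.6,n=1))
p,d=optics.get_image('top');cv2.imwrite('pics/b.png',p[180:310,160:340,::-1].repeat(4,0).repeat(4,1))"
```

```text
[ 432.25380846 -404.8387357   117.59656572] 14.652233587462973
[[-1.0, 2.1, -2.4, 0.1]]
```

View pics/b.png

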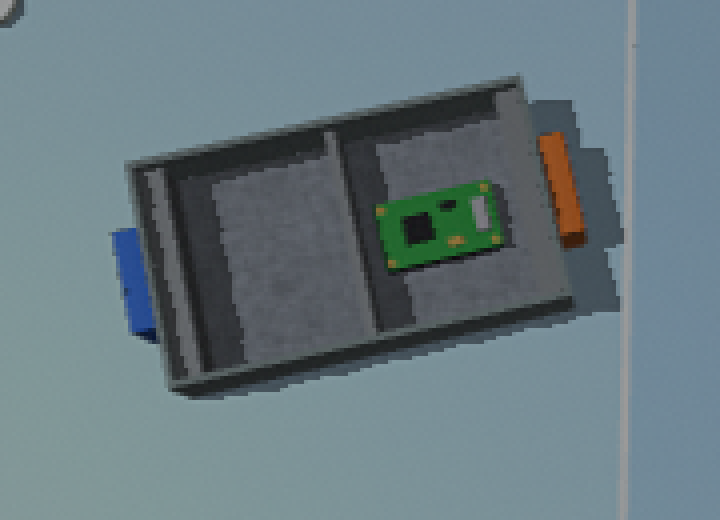

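The board lies flat in the orange-end compartment (crop 438,227). Now the barrel.

Request:
{"fn": "carry_out", "kwargs": {"steps": [[[-1,2,40,0],[0,0,35,0],[0,0,25,0],[0,0,10,0],[0,0,0,0]]]}}

```text
t: 7.9
tool_pos: [0.4343, -0.4052, 0.007]
tool_rot: [0.611, 0.792, 0.0, -0.001]
force: [0.7, -0.3, -0.0]
width: 0.0939
grasp_force: 0.0
```

Request:
{"fn": "carry_out", "kwargs": {"steps": [[[0,0,0,0],[0,0,0,0],[0,0,0,0],[0,0,0,0],[0,0,0,0],[0,0,0,0],[0,0,0,0],[0,0,0,0]]], "hand": 15}}

```text
t: 8.7
tool_pos: [0.4342, -0.4062, 0.0076]
tool_rot: [0.611, 0.791, 0.0, 0.0]
force: [1.5, 0.1, 0.8]
width: 0.0334
grasp_force: 0.5
```

Request:
{"fn": "carry_out", "kwargs": {"steps": [[[0,0,0,0],[0,0,0,0],[0,0,0,0],[0,0,-10,0],[0,0,-35,0],[0,0,-40,0],[0,0,-40,0],[0,0,0,0]]]}}

```text
t: 9.5
tool_pos: [0.4356, -0.4078, 0.1389]
tool_rot: [0.611, 0.791, -0.001, 0.004]
force: [0.7, -0.2, -1.4]
width: 0.0311
grasp_force: 30.0
```

```bash
python3 -c "
from h import *
p,f=now();print(p,f);print(plan(p,f,(540.3,209.4,135),14.6,step=40))"
```

```text
[ 435.6461459  -407.77947079  138.89285049] 14.614006825910877
[[35.7, 16.1, 0.2, 0.0], [35.7, 16.1, 0.2, 0.0], [35.7, 16.1, 0.2, 0.0], [35.7, 16.1, 0.2, 0.0], [35.7, 16.1, 0.2, 0.0], [35.7, 16.1, 0.2, 0.0], [35.7, 16.1, 0.2, 0.0], [35.7, 16.1, 0.2, 0.0], [35.7, 16.1, 0.2, 0.0], [35.7, 16.1, 0.2, 0.0], [35.7, 16.1, 0.2, 0.0], [35.7, 16.1, 0.2, 0.0], [35.7, 16.1, 0.2, 0.0], [35.7, 16.1, 0.2, 0.0], [35.7, 16.1, 0.2, 0.0], [35.7, 16.1, 0.2, 0.0]]
```

Request:
{"fn": "carry_out", "kwargs": {"steps": [[[20,9,0,0],[37,16.7,0,0],[37,16.7,0,0],[37,16.7,0,0],[37,16.7,0,0],[37,16.7,0,0],[37,16.7,0,0],[37,16.7,0,0]]]}}

```text
t: 10.3
tool_pos: [0.4853, -0.1028, 0.1324]
tool_rot: [0.612, 0.791, -0.0, -0.0]
force: [0.7, -0.6, -1.8]
width: 0.0313
grasp_force: 30.0
```

Request:
{"fn": "carry_out", "kwargs": {"steps": [[[37,16.7,0,0],[37,16.7,0,0],[37,16.7,0,0],[37,16.7,0,0],[37,16.7,0,0],[37,16.7,0,0],[37,16.7,0,0],[30,13,0,0]]]}}

```text
t: 11.1
tool_pos: [0.5381, 0.21, 0.1322]
tool_rot: [0.611, 0.792, -0.0, -0.0]
force: [1.1, -0.7, -1.2]
width: 0.0312
grasp_force: 30.0
```

Request:
{"fn": "carry_out", "kwargs": {"steps": [[[0,0,0,0],[0,0,0,0],[0,0,0,0]]]}}

```text
t: 11.4
tool_pos: [0.5382, 0.2071, 0.1323]
tool_rot: [0.612, 0.791, -0.0, -0.0]
force: [0.8, -0.2, -1.1]
width: 0.0311
grasp_force: 30.0
```

```bash
python3 -c "
from h import *
p,f=now();print(p,f);print(plan(p,f,(540.3,209.4,13),14.6,n=1))"
```

```text
[538.19010161 207.10907959 132.3276041 ] 14.575827761460332
[[1.7, 2.6, 119.3, -0.0]]
```

Request:
{"fn": "carry_out", "kwargs": {"steps": [[[1.7,2.6,35,0],[0,0,35,0],[0,0,32,0],[0,0,13,0],[0,0,3,0],[0,0,0,0]]]}}

```text
t: 12.0
tool_pos: [0.541, 0.21, 0.0155]
tool_rot: [0.612, 0.791, 0.0, 0.0]
force: [0.1, -0.0, -0.9]
width: 0.0311
grasp_force: 30.0
```

Request:
{"fn": "carry_out", "kwargs": {"steps": [[[0,0,0,0],[0,0,0,0],[0,0,0,0],[0,0,0,0],[0,0,0,0]]], "hand": 60}}

```text
t: 12.5
tool_pos: [0.5406, 0.2104, 0.0148]
tool_rot: [0.611, 0.791, 0.0, 0.0]
force: [0.3, 0.3, -0.0]
width: 0.06
grasp_force: 0.0
```

Request:
{"fn": "carry_out", "kwargs": {"steps": [[[0,0,-10,0],[0,0,-30,0],[0,0,-40,0],[0,0,-40,0],[0,0,0,0],[0,0,0,0]]]}}

```text
t: 13.1
tool_pos: [0.5407, 0.2104, 0.1357]
tool_rot: [0.611, 0.791, 0.001, 0.001]
force: [0.4, -0.3, -0.8]
width: 0.0599
grasp_force: 0.0
```

```bash
python3 -c "
from h import *
p,f=now();print(p,f);print(plan(p,f,(579.7,-139.5,120),83.6,n=9))"
```

```text
[540.70151854 210.3959301  135.69525061] 14.61723916475438
[[-38.7, -5.6, 1.7, -7.7], [-37.6, -10.7, 1.7, -7.7], [-35.8, -15.7, 1.7, -7.7], [-33.4, -20.3, 1.7, -7.7], [-30.4, -24.6, 1.7, -7.7], [-26.9, -28.4, 1.7, -7.7], [-22.9, -31.7, 1.7, -7.7], [-18.4, -34.5, 1.7, -7.7], [-13.7, -36.7, 1.7, -7.7]]
```

Request:
{"fn": "carry_out", "kwargs": {"steps": [[[-38.7,-5.6,1.7,-7.7],[-37.6,-10.7,1.7,-7.7],[-35.8,-15.7,1.7,-7.7],[-33.4,-20.3,1.7,-7.7],[-30.4,-24.6,1.7,-7.7],[-26.9,-28.4,1.7,-7.7],[-22.9,-31.7,1.7,-7.7],[-18.4,-34.5,1.7,-7.7]]]}}

```text
t: 13.9
tool_pos: [0.5751, -0.102, 0.1196]
tool_rot: [0.117, 0.993, 0.0, -0.001]
force: [-0.2, 0.8, -0.4]
width: 0.0599
grasp_force: 0.0
```

Request:
{"fn": "carry_out", "kwargs": {"steps": [[[-13.7,-36.7,1.7,-7.4],[0,0,0,0],[0,0,0,0],[0,0,0,0]]]}}

```text
t: 14.3
tool_pos: [0.58, -0.1384, 0.1186]
tool_rot: [0.056, 0.998, 0.0, -0.001]
force: [-0.3, 0.6, -0.2]
width: 0.06
grasp_force: 0.0
```

```bash
python3 -c "
from h import *
p,f=now();print(p,f);print(plan(p,f,(579.7,-139.5,12),83.6,n=1))
p,d=optics.get_image('top');cv2.imwrite('pics/c.png',p[160:310,160:420,::-1].repeat(3,0).repeat(3,1))"
```

```text
[ 580.0028558  -138.38864881  118.60295865] 83.5664373897473
[[0.2, -1.1, 106.6, -0.0]]
```

View pics/c.png

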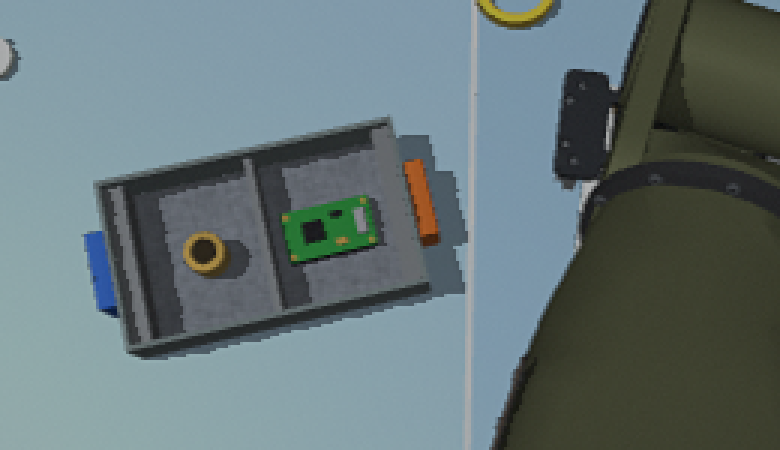

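Barrel stands in the blue-end compartment (crop 206,254), board still flat (330,230). Gripping the divider next.

Request:
{"fn": "carry_out", "kwargs": {"steps": [[[0,-1,40,0],[0,0,35,0],[0,0,23,0],[0,0,8,0],[0,0,0,0]]]}}

```text
t: 14.85
tool_pos: [0.58, -0.1396, 0.0127]
tool_rot: [0.055, 0.998, 0.0, -0.001]
force: [0.3, -0.1, 0.0]
width: 0.0599
grasp_force: 0.0
```

Request:
{"fn": "carry_out", "kwargs": {"steps": [[[0,0,0,0],[0,0,0,0],[0,0,0,0],[0,0,0,0],[0,0,0,0],[0,0,0,0],[0,0,0,0],[0,0,0,0]]], "hand": 4}}

```text
t: 15.65
tool_pos: [0.5802, -0.1404, 0.0133]
tool_rot: [0.056, 0.998, -0.0, 0.0]
force: [0.5, -0.6, 1.6]
width: 0.0117
grasp_force: 30.0
```

Request:
{"fn": "carry_out", "kwargs": {"steps": [[[0,0,0,0],[0,0,0,0],[0,0,-8,0],[0,0,-25,0],[0,0,-30,0],[0,0,-30,0],[0,0,-20,0],[0,0,0,0]]]}}

```text
t: 16.45
tool_pos: [0.5813, -0.1407, 0.1294]
tool_rot: [0.056, 0.998, -0.001, 0.002]
force: [0.6, 0.5, -1.9]
width: 0.0118
grasp_force: 30.0
```

```bash
python3 -c "
from h import *
p,f=now();print(p,f);print(plan(p,f,(552.8,161.1,125),14.6,n=12))"
```

```text
[ 581.33949007 -140.74580901  129.36345213] 83.61810364683322
[[5.2, 24.7, 0.4, 5.8], [7.6, 24.1, 0.4, 5.8], [10.0, 23.2, 0.4, 5.8], [12.3, 22.1, 0.4, 5.8], [14.4, 20.7, 0.4, 5.8], [16.4, 19.2, 0.4, 5.8], [18.3, 17.5, 0.4, 5.8], [19.9, 15.5, 0.4, 5.8], [21.4, 13.5, 0.4, 5.8], [22.6, 11.3, 0.4, 5.8], [23.6, 8.9, 0.4, 5.8], [24.4, 6.5, 0.4, 5.8]]
```

Request:
{"fn": "carry_out", "kwargs": {"steps": [[[5.2,24.7,0,5.7],[7.6,24.1,0,5.7],[10,23.2,0,5.8],[12.3,22.1,0,5.8],[14.4,20.7,0,5.8],[16.4,19.2,0,5.8],[18.3,17.5,0,5.8],[19.9,15.5,0,5.8]]]}}

```text
t: 17.25
tool_pos: [0.5604, 0.0618, 0.1249]
tool_rot: [0.445, 0.896, -0.0, -0.001]
force: [0.8, -0.2, -0.8]
width: 0.0116
grasp_force: 30.0
```

Request:
{"fn": "carry_out", "kwargs": {"steps": [[[21.4,13.5,0,5.8],[22.6,11.3,0,5.8],[23.6,8.9,0,5.7],[24.4,6.5,0,5.5],[0,0,0,0],[0,0,0,0],[0,0,0,0]]]}}

```text
t: 17.95
tool_pos: [0.5519, 0.1607, 0.1256]
tool_rot: [0.611, 0.792, -0.0, -0.0]
force: [0.1, -0.3, -2.1]
width: 0.0115
grasp_force: 30.0
```

```bash
python3 -c "
from h import *
p,f=now();print(p,f,bot.read_state()['width']);print(plan(p,f,(552.8,161.1,90),14.6,n=1))
for n in('top','side'):
    p,d=optics.get_image(n);np.savez(n+'d.npz',p=p,d=d);q=p[180:330,160:340] if n=='top' else p[150:290,230:400]
    cv2.imwrite(f'pics/d{n}.png',q[:,:,::-1].repeat(4,0).repeat(4,1))"
```

```text
[551.9248818  160.65743465 125.59713836] 14.65880279598845 0.011453935321316285
[[0.2, 1.0, 35.6, 0.1]]
```

View pics/dside.png

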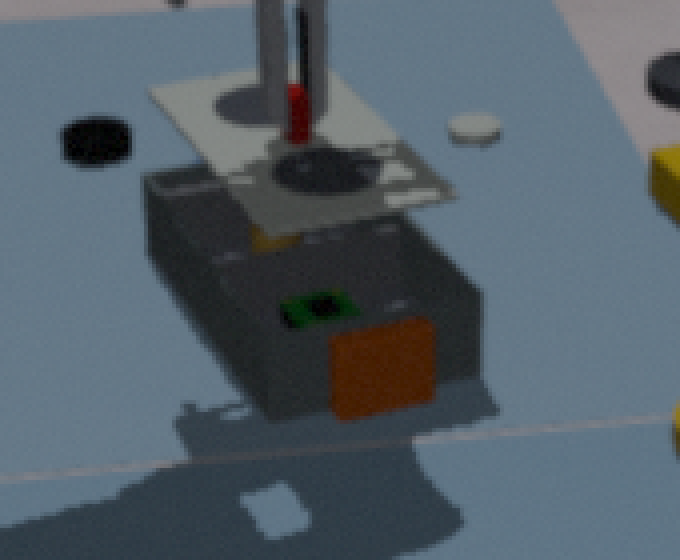

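The divider hangs level above the box (near corners crop 278,235 and 455,197; far-left 150,88), the board and barrel visible below. Checking alignment from these corners.

```bash
python3 -c "
from h import *
g=lambda *a:np.array(a)/4+[230,150]
u=uv(-75.4);v=uv(14.6)
def loc(P): q=P[:,:2]*1000-[552.8,161.1]; return np.c_[q@v,q@u].round(1)
print('div',loc(ray('side',[g(278,235),g(455,197),g(150,88)],.1175)))
print('rim',loc(ray('side',[g(480,290),g(145,178)],.056)))
p=np.load('topd.npz')['p'];H,S,V=cv2.split(cv2.cvtColor(p,cv2.COLOR_RGB2HSV))
"

```

```text
div [[-55.5 119.7]
 [ 50.2 118.4]
 [-57.5 -95.1]]
rim [[ 65.1 120.3]
 [-63.9 -98.5]]
```

View pics/dtop.png

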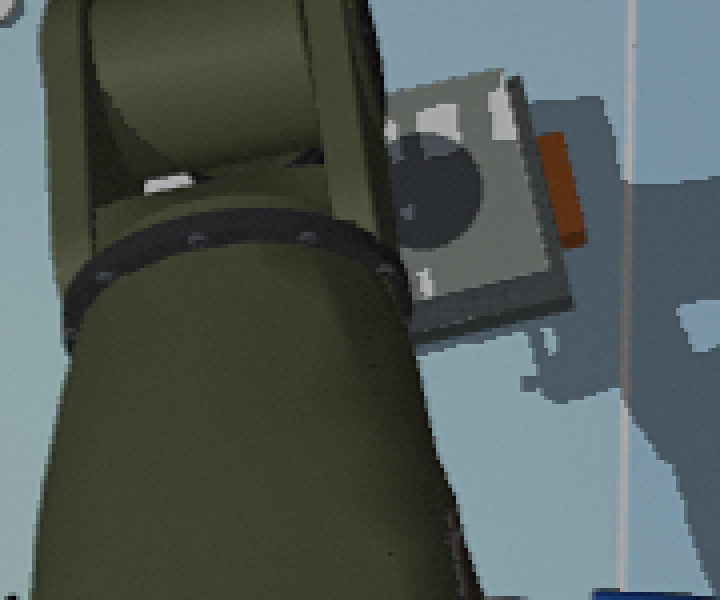

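Top view shows the divider's orange-end corners at crop (500,71) and (550,270); checking these against y=+106.

```bash
python3 -c "
from h import *
g=lambda *a:np.array(a)/4+[160,180]
u=uv(-75.4);v=uv(14.6)
def loc(P): q=P[:,:2]*1000-[552.8,161.1]; return np.c_[q@v,q@u].round(1)
print(loc(ray('top',[g(500,71),g(550,270)],.1175)))
print('rim',loc(ray('top',[g(522,78),g(573,300)],.056)))"

```

```text
[[ 52.5 104.9]
 [-59.8 106.2]]
rim [[ 63.  116.2]
 [-69.  114.9]]
```

Request:
{"fn": "carry_out", "kwargs": {"steps": [[[0.2,1,20,0],[0,0,20,0],[0,0,10,0],[0,0,5,0],[0,0,4,0],[0,0,4,0],[0,0,2.5,0],[0,0,1,0]]]}}

```text
t: 18.85
tool_pos: [0.5531, 0.1619, 0.0598]
tool_rot: [0.611, 0.791, 0.0, 0.0]
force: [0.1, -0.5, -2.0]
width: 0.0116
grasp_force: 30.0
```

```bash
python3 -c "
from h import *
p,f=now();print(p,f,bot.read_state()['force'],bot.read_state()['wrist_torque'])"
```

```text
[553.06756847 161.86954585  59.80186689] 14.618141588510468 [ 0.11013666 -0.48683928 -1.96599854] [-0.12267813  0.03110793  0.00764038]
```

Request:
{"fn": "carry_out", "kwargs": {"steps": [[[0,0,1,0],[0,0,0.8,0],[0,0,0,0]]]}}

```text
t: 19.15
tool_pos: [0.5531, 0.1619, 0.0583]
tool_rot: [0.611, 0.791, 0.0, 0.0]
force: [-0.8, -0.4, 1.9]
width: 0.0117
grasp_force: 30.0
```

Request:
{"fn": "carry_out", "kwargs": {"steps": [[[0,0,0,0],[0,0,0,0],[0,0,0,0],[0,0,0,0],[0,0,0,0]]], "hand": 36}}

```text
t: 19.65
tool_pos: [0.553, 0.1618, 0.058]
tool_rot: [0.611, 0.791, 0.0, 0.0]
force: [-0.1, 0.7, 0.8]
width: 0.0362
grasp_force: 0.0
```

Request:
{"fn": "carry_out", "kwargs": {"steps": [[[0,0,-10,0],[0,0,-30,0],[0,0,-35,0],[0,0,0,0],[0,0,0,0]]]}}

```text
t: 20.15
tool_pos: [0.5532, 0.1619, 0.1339]
tool_rot: [0.611, 0.791, 0.001, 0.001]
force: [-1.1, 1.2, -0.3]
width: 0.0361
grasp_force: 0.0
```

```bash
python3 -c "
from h import *
p,f=now();print(p,f);print(plan(p,f,(564.4,-402.2,125),14.6,n=13))"
```

```text
[553.2450066  161.91330751 133.91172097] 14.618730816675324
[[-42.2, -10.1, 0.7, 0.0], [-42.2, -10.1, 0.7, 0.0], [-42.2, -10.1, 0.7, 0.0], [-42.2, -10.1, 0.7, 0.0], [-42.2, -10.1, 0.7, 0.0], [-42.2, -10.1, 0.7, 0.0], [-42.2, -10.1, 0.7, 0.0], [-42.2, -10.1, 0.7, 0.0], [-42.2, -10.1, 0.7, 0.0], [-42.2, -10.1, 0.7, 0.0], [-42.2, -10.1, 0.7, 0.0], [-42.2, -10.1, 0.7, 0.0], [-42.2, -10.1, 0.7, 0.0]]
```

Request:
{"fn": "carry_out", "kwargs": {"steps": [[[-42.2,-10.1,0.7,0],[-42.2,-10.1,0.7,0],[-42.2,-10.1,0.7,0],[-42.2,-10.1,0.7,0],[-42.2,-10.1,0.7,0],[-42.2,-10.1,0.7,0],[-42.2,-10.1,0.7,0],[-42.2,-10.1,0.7,0]]], "hand": 94}}

```text
t: 20.95
tool_pos: [0.5592, -0.1868, 0.1262]
tool_rot: [0.611, 0.791, -0.0, -0.001]
force: [0.3, 0.3, 0.2]
width: 0.0934
grasp_force: 0.0
```

Request:
{"fn": "carry_out", "kwargs": {"steps": [[[-42.2,-10.1,0.7,0],[-42.2,-10.1,0.7,0],[-42.2,-10.1,0.7,0],[-42.2,-10.1,0.7,0],[-41.2,-10.1,0,0],[0,0,0,0],[0,0,0,0],[0,0,0,0]]]}}

```text
t: 21.75
tool_pos: [0.5641, -0.4, 0.1238]
tool_rot: [0.611, 0.792, 0.0, -0.001]
force: [0.2, 0.7, -0.0]
width: 0.094
grasp_force: 0.0
```

```bash
python3 -c "
from h import *
p,f=now();print(p,f);print(plan(p,f,(563.7,-401.5,4),14.6,n=1))
q,d=optics.get_image('top');W=cloud('top',d)*1000;z=W[...,2]
H,S,V=cv2.split(cv2.cvtColor(q,cv2.COLOR_RGB2HSV))
c=blob((S<60)&(V>100),(190,195,305,285));print('div',rect('top',c,.05))
m=(S<60)&(V>100);m[:195]=0;print('div z',np.median(z[205:270,205:295][((S<60)&(V>130))[205:270,205:295]]))
q=q[150:310,160:340];cv2.imwrite('pics/e.png',q[:,:,::-1].repeat(3,0).repeat(3,1))"
```

```text
[ 564.12106833 -400.0112456   123.81452525] 14.66373145245987
[[-1.3, -0.8, 119.8, 0.1]]
div [552.9 157.9 220.8 123.3 -75.9]
div z 49.313754907657135
```

View pics/e.png

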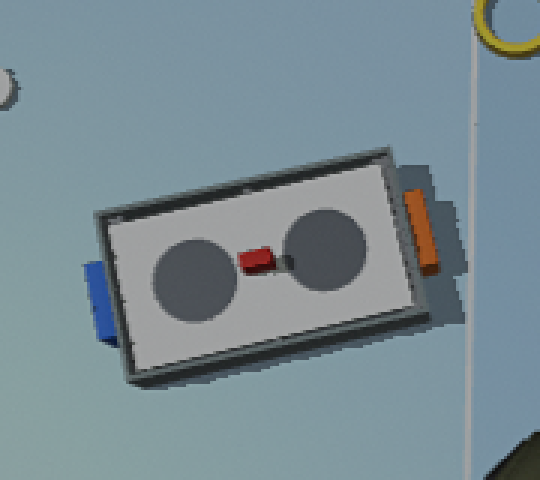

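The divider is seated (top at 49–50 mm), pads at crop (325,249) and (195,280). Now the dome.

Request:
{"fn": "carry_out", "kwargs": {"steps": [[[-1.3,-0.5,40,0],[0,0,40,0],[0,0,28,0],[0,0,11.5,0],[0,0,0,0],[0,0,0,0]]]}}

```text
t: 22.4
tool_pos: [0.5648, -0.4026, 0.0069]
tool_rot: [0.611, 0.791, -0.0, 0.001]
force: [0.6, 0.6, 1.3]
width: 0.0937
grasp_force: 0.0
```

Request:
{"fn": "carry_out", "kwargs": {"steps": [[[0,0,0,0],[0,0,0,0],[0,0,0,0],[0,0,0,0],[0,0,0,0],[0,0,0,0],[0,0,0,0],[0,0,0,0]]], "hand": 40}}

```text
t: 23.2
tool_pos: [0.5641, -0.4025, 0.0051]
tool_rot: [0.611, 0.791, 0.0, 0.0]
force: [0.7, 0.7, 0.9]
width: 0.0514
grasp_force: 30.0
```

```bash
python3 -c "
from h import *
p,f=now();s=bot.read_state();print(p,f,s['width'],s['grasp_force'])
print('pads',ray('top',[(268.3,233),(225,243.3)],.05)*1000)"
```

```text
[ 564.0696712  -402.54860691    5.13862   ] 14.61698162427129 0.0513637862106194 30.000261068344116
pads [[565.11566558 113.21768429  50.        ]
 [539.6662614  210.05937755  50.        ]]
```

Request:
{"fn": "carry_out", "kwargs": {"steps": [[[0,0,-5,0],[0,0,-15,0],[0,0,-30,0],[0,0,-35,0],[0,0,-30,0],[0,0,-15,0],[0,0,0,0]]]}}

```text
t: 23.9
tool_pos: [0.5646, -0.4031, 0.1378]
tool_rot: [0.611, 0.791, -0.0, 0.002]
force: [0.6, -0.1, -1.6]
width: 0.051
grasp_force: 30.0
```

```bash
python3 -c "
from h import *
p,f=now();s=bot.read_state();print(p,f,s['width'],s['grasp_force'])
print(plan(p,f,(565.3,112.8,135),14.6,n=15)[0])
p,d=optics.get_image('side');q=p[260:440,230:460];cv2.imwrite('pics/f.png',q[:,:,::-1].repeat(3,0).repeat(3,1))"
```

```text
[ 564.62653637 -403.05400191  137.81908691] 14.61578486261179 0.051007502386605674 29.99975949525833
[33.3, 8.7, 0.2, 0.0]
```

View pics/f.png

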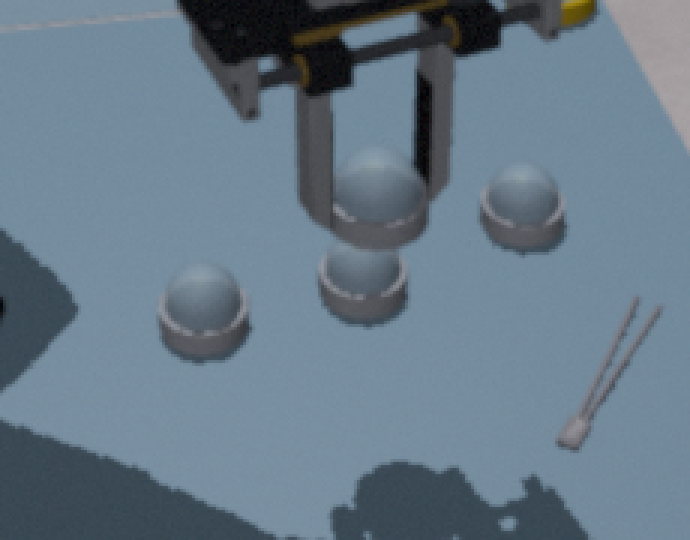

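The dome is held upright by its mount (crop 380,200); the other three stayed put. Carrying it over.

Request:
{"fn": "carry_out", "kwargs": {"steps": [[[16.6,4.3,0,0],[33.3,8.7,0,0],[33.3,8.7,0,0],[33.3,8.7,0,0],[33.3,8.7,0,0],[33.3,8.7,0,0],[33.3,8.7,0,0],[33.3,8.7,0,0]]]}}

```text
t: 24.75
tool_pos: [0.5631, -0.1428, 0.1331]
tool_rot: [0.611, 0.791, -0.001, -0.001]
force: [0.6, -0.2, -0.0]
width: 0.0513
grasp_force: 30.0
```

Request:
{"fn": "carry_out", "kwargs": {"steps": [[[33.3,8.7,0,0],[33.3,8.7,0,0],[33.3,8.7,0,0],[33.3,8.7,0,0],[33.3,8.7,0,0],[33.3,8.7,0,0],[33.3,8.7,0,0],[16.6,4.3,0,0]]]}}

```text
t: 25.55
tool_pos: [0.5631, 0.1158, 0.1332]
tool_rot: [0.611, 0.792, -0.001, -0.001]
force: [0.2, -0.7, -0.6]
width: 0.0508
grasp_force: 30.0
```

Request:
{"fn": "carry_out", "kwargs": {"steps": [[[0,0,0,0],[0,0,0,0],[0,0,0,0]]]}}

```text
t: 25.85
tool_pos: [0.5641, 0.1124, 0.1346]
tool_rot: [0.612, 0.791, -0.0, -0.0]
force: [-0.5, -0.9, -1.3]
width: 0.051
grasp_force: 30.0
```

```bash
python3 -c "
from h import *
p,f=now();s=bot.read_state();print(p,f,s['width'],s['grasp_force'])
print(plan(p,f,(565.3,112.8,56.3),14.6,n=1)[0])"
```

```text
[564.09125175 112.36433804 134.60074928] 14.546082193202878 0.0510316577048068 29.99975860118866
[0.1, 1.3, 78.3, -0.1]
```

Request:
{"fn": "carry_out", "kwargs": {"steps": [[[0,1.3,25,0],[0,0,25,0],[0,0,15,0],[0,0,8,0],[0,0,3.5,0],[0,0,1.3,0],[0,0,0.7,0],[0,0,0,0]]]}}

```text
t: 26.65
tool_pos: [0.5657, 0.114, 0.0572]
tool_rot: [0.611, 0.791, 0.0, 0.0]
force: [0.0, -0.7, 0.4]
width: 0.0514
grasp_force: 30.0
```

Request:
{"fn": "carry_out", "kwargs": {"steps": [[[0,0,0.4,0],[0,0,0.4,0],[0,0,0,0]]]}}

```text
t: 26.95
tool_pos: [0.5654, 0.114, 0.0558]
tool_rot: [0.611, 0.791, 0.0, 0.0]
force: [0.7, 0.3, -0.0]
width: 0.0509
grasp_force: 30.0
```

Request:
{"fn": "carry_out", "kwargs": {"steps": [[[0,0,0.5,0],[0,0,0,0],[0,0,0,0]]]}}

```text
t: 27.25
tool_pos: [0.5654, 0.114, 0.0553]
tool_rot: [0.611, 0.791, 0.0, 0.0]
force: [-0.3, -0.6, -0.7]
width: 0.0509
grasp_force: 30.0
```

Request:
{"fn": "carry_out", "kwargs": {"steps": [[[0,0,0,0],[0,0,0,0],[0,0,0,0],[0,0,0,0],[0,0,0,0]]], "hand": 72}}

```text
t: 27.75
tool_pos: [0.5654, 0.1139, 0.0553]
tool_rot: [0.611, 0.791, 0.0, 0.0]
force: [0.1, 0.0, 0.6]
width: 0.0721
grasp_force: 0.0
```

Request:
{"fn": "carry_out", "kwargs": {"steps": [[[0,0,-5,0],[0,0,-20,0],[0,0,-35,0],[0,0,-30,0],[0,0,0,0],[0,0,0,0]]]}}

```text
t: 28.35
tool_pos: [0.5655, 0.114, 0.1456]
tool_rot: [0.611, 0.791, 0.0, 0.0]
force: [-1.1, 0.7, -1.0]
width: 0.0722
grasp_force: 0.0
```

```bash
python3 -c "
from h import *
p,f=now();s=bot.read_state();print(p,f,s['width'],s['grasp_force'])
print(plan(p,f,(436.3,413.4,125),14.6,n=8))"
```

```text
[565.45077706 113.95661604 145.61603333] 14.61683341526512 0.07224927152916759 0.0
[[40.3, -6.2, 2.6, 0.0], [40.3, -6.2, 2.6, 0.0], [40.3, -6.2, 2.6, 0.0], [40.3, -6.2, 2.6, 0.0], [40.3, -6.2, 2.6, 0.0], [40.3, -6.2, 2.6, 0.0], [40.3, -6.2, 2.6, 0.0], [40.3, -6.2, 2.6, 0.0]]
```

Request:
{"fn": "carry_out", "kwargs": {"steps": [[[40.3,-6.2,2.6,0],[40.3,-6.2,2.6,0],[40.3,-6.2,2.6,0],[40.3,-6.2,2.6,0],[40.3,-6.2,2.6,0],[40.3,-6.2,2.6,0],[40.3,-6.2,2.6,0],[40.3,-6.2,2.6,0]]], "hand": 94}}

```text
t: 29.15
tool_pos: [0.4347, 0.4144, 0.1229]
tool_rot: [0.611, 0.791, -0.001, -0.0]
force: [-0.2, 0.2, 0.1]
width: 0.0939
grasp_force: 0.0
```

Request:
{"fn": "carry_out", "kwargs": {"steps": [[[0,0,0,0],[0,0,0,0],[0,0,0,0]]]}}

```text
t: 29.45
tool_pos: [0.4363, 0.4124, 0.1238]
tool_rot: [0.612, 0.791, -0.001, -0.0]
force: [-0.1, -0.2, -0.2]
width: 0.094
grasp_force: 0.0
```

```bash
python3 -c "
from h import *
p,f=now();print(p,f)
print(plan(p,f,(436.3,413,4.5),14.6,n=1))
p,d=optics.get_image('top');q=p[150:310,160:340];cv2.imwrite('pics/g.png',q[:,:,::-1].repeat(3,0).repeat(3,1))"
```

```text
[436.29631343 412.37269516 123.78035026] 14.572101548931315
[[0.6, 0.2, 119.3, -0.0]]
```

View pics/g.png

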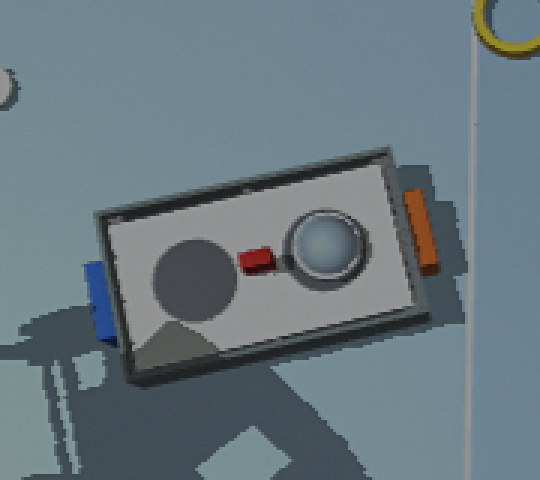

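The dome stands centred on the orange-end pad (crop 325,246). Now the ring.

Request:
{"fn": "carry_out", "kwargs": {"steps": [[[0.6,0.2,40,0],[0,0,40,0],[0,0,28,0],[0,0,10.5,0],[0,0,0,0],[0,0,0,0]]]}}

```text
t: 30.1
tool_pos: [0.437, 0.4142, 0.0075]
tool_rot: [0.612, 0.791, 0.001, 0.0]
force: [-0.1, 0.5, 0.2]
width: 0.0939
grasp_force: 0.0
```

Request:
{"fn": "carry_out", "kwargs": {"steps": [[[0,0,0,0],[0,0,0,0],[0,0,0,0],[0,0,0,0],[0,0,0,0],[0,0,0,0],[0,0,0,0],[0,0,0,0]]], "hand": 40}}

```text
t: 30.9
tool_pos: [0.4361, 0.4141, 0.006]
tool_rot: [0.611, 0.791, 0.0, 0.0]
force: [-0.4, 0.0, 0.5]
width: 0.0497
grasp_force: 30.0
```

Request:
{"fn": "carry_out", "kwargs": {"steps": [[[0,0,-5,0],[0,0,-20,0],[0,0,-35,0],[0,0,-35,0],[0,0,-35,0],[0,0,0,0],[0,0,0,0]]]}}

```text
t: 31.6
tool_pos: [0.4361, 0.4141, 0.1365]
tool_rot: [0.611, 0.791, 0.001, 0.0]
force: [0.0, -0.3, -1.6]
width: 0.0495
grasp_force: 30.0
```

```bash
python3 -c "
from h import *
p,f=now();s=bot.read_state();print(p,f,s['width'],s['grasp_force'])
print(plan(p,f,(540.1,209.9,135),14.6,n=7))"
```

```text
[436.14366773 414.09267904 136.47019461] 14.61735964718035 0.04953096343860093 29.99989861389622
[[-32.0, 7.0, 0.2, 0.0], [-32.0, 7.0, 0.2, 0.0], [-32.0, 7.0, 0.2, 0.0], [-32.0, 7.0, 0.2, 0.0], [-32.0, 7.0, 0.2, 0.0], [-32.0, 7.0, 0.2, 0.0], [-32.0, 7.0, 0.2, 0.0]]
```

Request:
{"fn": "carry_out", "kwargs": {"steps": [[[-32,7,0,0],[-32,7,0,0],[-32,7,0,0],[-32,7,0,0],[-32,7,0,0],[-32,7,0,0],[-20,4.5,0,0],[-12,2.5,0,0]]]}}

```text
t: 32.4
tool_pos: [0.5401, 0.208, 0.1345]
tool_rot: [0.612, 0.791, -0.001, -0.001]
force: [-0.5, 0.4, -0.0]
width: 0.0493
grasp_force: 30.0
```

Request:
{"fn": "carry_out", "kwargs": {"steps": [[[0,0,0,0],[0,0,0,0],[0,0,0,0]]]}}

```text
t: 32.7
tool_pos: [0.5395, 0.2106, 0.1357]
tool_rot: [0.611, 0.792, -0.0, -0.0]
force: [0.1, -0.6, -0.0]
width: 0.0495
grasp_force: 30.0
```

```bash
python3 -c "
from h import *
p,f=now();s=bot.read_state();print(p,f,s['width'])
print(plan(p,f,(540.1,209.9,56.7),14.6,n=1))"
```

```text
[539.50404962 210.55284455 135.69590583] 14.676407728528744 0.049542247136204705
[[-0.8, 0.4, 79.0, 0.1]]
```

Request:
{"fn": "carry_out", "kwargs": {"steps": [[[-0.8,0.4,25,0],[0,0,25,0],[0,0,16,0],[0,0,9,0],[0,0,3,0],[0,0,1.2,0],[0,0,0.5,0],[0,0,0,0]]]}}

```text
t: 33.5
tool_pos: [0.5409, 0.2091, 0.0569]
tool_rot: [0.611, 0.791, 0.0, 0.0]
force: [0.3, 0.1, 0.1]
width: 0.0495
grasp_force: 30.0
```

Request:
{"fn": "carry_out", "kwargs": {"steps": [[[0,0,0,0],[0,0,0,0],[0,0,0,0],[0,0,0,0],[0,0,0,0]]], "hand": 70}}

```text
t: 34.0
tool_pos: [0.5406, 0.2089, 0.0563]
tool_rot: [0.611, 0.791, 0.0, 0.0]
force: [0.3, -0.1, 0.6]
width: 0.0698
grasp_force: 0.0
```

Request:
{"fn": "carry_out", "kwargs": {"steps": [[[0,0,-5,0],[0,0,-20,0],[0,0,-40,0],[0,0,-40,0],[0,0,-40,0],[0,0,0,0]]]}}

```text
t: 34.6
tool_pos: [0.5424, 0.2095, 0.2074]
tool_rot: [0.611, 0.791, 0.004, 0.003]
force: [0.7, -0.0, -0.0]
width: 0.0702
grasp_force: 0.0
```

Request:
{"fn": "carry_out", "kwargs": {"steps": [[[40,-6,0,0],[40,-6,0,0],[40,-6,0,0],[40,-6,0,0],[40,-6,0,0],[0,0,0,0],[0,0,0,0],[0,0,0,0]]]}}

```text
t: 35.4
tool_pos: [0.4615, 0.3941, 0.2011]
tool_rot: [0.612, 0.791, -0.0, 0.0]
force: [-0.2, 0.3, 0.5]
width: 0.07
grasp_force: 0.0
```

```bash
python3 -c "
from h import *
p,d=optics.get_image('top');q=p[150:310,160:340]
p,d=optics.get_image('side');r=p[140:300,230:410]
cv2.imwrite('pics/i.png',np.hstack([q,r])[:,:,::-1].repeat(2,0).repeat(2,1))"
```

```text
(no output)
```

View pics/i.png

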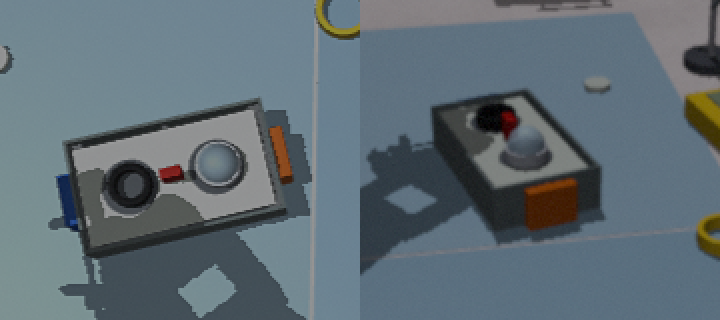

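Ring (130,186) and dome (217,165) both sit centred on their pads, with the divider flat. Handing in.

```bash
python3 -c "
from rig import bot
print(bot.finish_job())"
```

```text
the job is handed in; nothing more can be done
None
```

The kit box is packed and the job was handed in at about 35 s of the 122 s limit; the final pictures show the dome and ring centred on their pads and the divider flat, but the hand-in returned no verdict.

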